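Open a bicycle pedal whose thread hand is unknown

TASK

The bearing of the pedal that stands between the two steel forks is to be serviced: lay the aluminium retaining bar into both forks, so that it passes through the pedal beside the barrel and stops it from spinning, and let go of it; then unscrew that pedal's hexagon cap. Left and right pedals have opposite threads and nobody knows which one this is, so feel both ways which way it loosens, then lift the cap straight off and finish holding it level in the gripper above the pedal, at least 6 cm over its seat, with the bar still lying in the forks. Leave the other pedal's cap on and do not disturb the other things on the bench.

Things in the scene. Friction and masses are not known exactly. Their poses are not given: they have to be found in the camera images.
- stand: Wooden board 265 x 200 x 24 mm screwed to the bench, two pedals upright on it, axles down. Origin: on the bench under the axis of the working pedal (the one between the steel forks). x points to the other pedal (axis 135 mm along x), which lies away from the robot; y to the left; z up. Board: x -70 to 195, y -100 to 100 mm.
- cap_seat (a point): Shoulder of the working pedal on its axis, 118 mm above the bench: the cap's origin sits here while screwed on. Pedal: barrel of 16 mm radius at the shoulder, 12 mm below it; steel cage plates across x, inner faces 41.5 mm either side of the axis, 28 mm wide (y), tops 112 mm above the bench. It spins almost freely about its axis.
- bar_seat (a point): Midpoint between the floors of the two fork notches, 30 mm in front (-x) of the pedal's axis, 92 mm above the bench, stand's axes: the bar's origin comes here, bar along y. Forks at y = +80 and -80 mm: 10 mm thick (y), notch 18.4 mm wide (x), flared prongs up to 116 mm above the bench.
- gap (a point): Mouth of the open gap between barrel and near cage plate, 30 mm in front (-x) of the axis, at the plate's top, 112 mm above the bench. The bar goes down through it (gap open to 76 mm above the bench). Laid bar: the pedal can only rock about 15 degrees either way.
- bar: Retaining bar, aluminium, 230 x 16 x 12 mm, rounded ends, about 0.12 kg, loose on the bench to the right of the stand. Origin: middle of its underside; y along it, z up. Held 42 mm off its middle, it can be laid with the fingers between pedal and fork.
- cap: Steel hexagon cap on the working pedal, 32 mm across flats, flats 24 mm high and a low dome to 26 mm, about 0.12 kg. Origin: middle of its lower rim; z up. Flats face its x axis and every 60 degrees from it.
- cap_top (a point): Top of the cap's dome. Coarse thread of unknown hand: it cannot be seen and differs from run to run. Tightening: firm stop after 4 degrees plus the pedal's rocking (up to 35 in all). Loosening: turns easily (under 0.2 N m), rising evenly 4 mm in 100 degrees; free to lift from 90 to 120 degrees of turn on the pedal, then a stop.
- spare_cap: Like cap, on the other pedal, 135 mm behind; stays on.
- oil_can: Green oil can with a long spout, 70 mm diameter, 175 mm high, bystander. Origin under its centre.
- sanding_block: Cork sanding block 60 x 110 x 30 mm, bystander. Origin under its centre, y along it.
- glue_bottle: Yellow glue bottle with a spout, 57 mm diameter, 177 mm high, bystander. Origin under its centre.
- tape_roll: Roll of black tape, 53 mm diameter, 19 mm high, bystander. Origin under its centre.

How it is judged:
By the outcome, as a careful person would: the job done as asked, in the order asked, and still so for the second after the job is handed in, while the arm keeps its last pose, push and grip.
It also fails if it takes over 61 s, if anything falls off the work surface, if the arm or the gripper's body presses on something with over 40 N, if the wrist force passes 120 N, or if a joint passes its speed limit or range.

ROBOT

A 6-joint arm with a two-finger parallel gripper is mounted at the origin on a cart in front of the work surface, level with it; the furniture and walls round the work are solid. World frame = base frame: x ahead of the robot, y to its left, z up, the work surface at z = 0. Lengths are in mm, angles in rad, forces in N, time in s.
With the tool pointing down it reaches from about 325 to 775 mm from the base axis. Payload 5.5 kg.
Tool frame: the origin (TCP) lies between the finger pads; the fingertips stand 22 mm ahead of it and the grasp point (between the pads) lies 3 mm ahead of it (arm.finger_overhang is the distance from the TCP to the fingertips, in mm); z points along the fingers, y is the line along which they close (so a half turn about z gives the same grasp; the last joint's range is limited). The gripper opens to 85 mm and grips with 20 to 120 N. Pads are 22 mm wide; open, the fingers measure 114 mm over their backs; the gripper's body (76 mm by 85 mm) begins 54 mm behind the grasp point. The pads swing forward as they close: fully open they stand 13 mm farther back than shut.
Start: joints at [-1.316, 0.091, 1.231, -0, 1.82, -0.057], TCP at [184.063, -571.084, 253.275] pointing down, gripper open.
Joint ranges: [-2.87, 2.87], [-0.86, 2.18], [0.17, 2.46], [-1.51, 4.65], [0.06, 2.69], [-2.65, 2.65]. Speed limits (rad/s): [2.57, 2.57, 3.01, 3.14, 3.14, 3.14].

INTERFACE

Orientations are given as a unit quaternion [w, x, y, z].
In Python, from station import arm gives the robot as it stands. The module is installed in compiled form; this text tells all that it offers.
- The arm moves only by the tool carry_out, never from a script. Its argument "rows" is a list that holds one entry, the list of rows, each a list of 4 numbers: the shift along the tool's x, y, z in m, then the turn about the tool's z in rad. A call has 1 to 8 rows; each row is the pose to reach, as a shift and turn from the pose commanded when the call began, along the tool's axes at that moment; what a row does not reach only later rows make up. A row lasts 1/12 s, in which the tool goes at most 41.7 mm and 7.16 degrees, less where a joint would pass 70% of its speed; a pose out of reach is approached as far as the arm can. A call with a gripper value outside its range is refused whole. "hand" is the finger opening in m, from 0 to 0.0854, set as the call begins (left out, the last holds). The fingers move at their own pace and stop on an object; "newtons" is the grip in N (left out, the last holds). Time passes only in rows, so rows that repeat a pose let the fingers close. It gives the time, the measured TCP pose, the force, the opening and the grip force at its end, in the units of the state.
- arm.state(): the state, without advancing time (a new reading comes with each control period).
- arm.capture(name): name is "scene" or "top" or "wrist"; returns (picture, depth): 420x560x3 uint8, red, green, blue; 420x560 float32, mm along the optical axis (not along the pixel's ray), 0 where there is no reading.
- arm.camera_info(name): a dict with "fx", "fy", "cx", "cy" (pixels), "xyz" and "orientation" of the camera in the world; the wrist camera has in their place "mount" (4x4, takes a point from camera to tool coordinates, whose origin is the TCP and whose axes are the flange's). Camera axes: x right, y down, z forward; pixel columns grow to the right and rows downward; lengths in mm; the calibration is good to about 2 mm. A picture is of the moment at which its call begins: read the wrist's pose just before it. camera_info takes no time and is no camera call.
- arm.job_done(): hands the job in; it is judged then, once.
The state is a dict: "time_s": time; "q": joint angles; "dq": joint speeds; "effort": joint torques, N m; "eef_pos": TCP position; "tool_rot": TCP orientation; "force": force on the tool from outside, world axes, zero at the start; "wrist_torque": the same for the moment, N m; "grip_width": finger opening in mm; "grip_force": force on a finger pad.
Only numpy, scipy, OpenCV 4.12 (cv2) and the standard library are available. Lean on these libraries where they do the work, as an engineer would, in place of code of your own. Each camera call takes 0.05 s, during which the arm holds its last target. There are 200 camera calls.

## Working session

There is one attempt and no reset: what is moved stays moved. The work goes in short steps, Python scripts to look and compute and a tool call to move; the robot and the scene stay as the last step left them, time stands still between calls to the robot, and variables do not carry over. Pictures are saved under pics/ and viewed, at most 10 in all, crops included, and the job is handed in when it is done.

Besides the shell and the picture viewer there is one more tool, called by a JSON object that holds its "method" and its "body", one argument or row to a line. carry_out: Moves the arm, as the interface text tells. Its arguments: {"type":"object","properties":{"rows":{"type":"array","items":{"type":"array","items":{"type":"array","items":{"type":"number"}}}},"hand":{"type":"number"},"newtons":{"type":"number"}},"required":["rows"]}

```bash
mkdir -p pics; ls; python3 - <<'E'
from station import arm
import cv2,numpy as np
print(arm.state())
for n in("scene","top","wrist"):
    p,d=arm.capture(n); cv2.imwrite(f"pics/{n}0.png",p[:,:,::-1]); np.save(f"pics/{n}0.npy",d); print(n,arm.camera_info(n))
E
```

```text
pics
{'time_s': 0.0, 'q': array([-1.31573749e+00,  9.18715452e-02,  1.23188959e+00, -1.70832708e-05,
        1.81976289e+00, -5.67136061e-02]), 'dq': array([ 1.00096181e-04, -8.04382158e-04, -1.33687816e-04, -9.66104349e-04,
       -8.71871455e-04,  5.33825642e-05]), 'effort': array([-2.05142103e-03, -4.58735275e+01, -4.18020594e+01, -2.30462283e-04,
        1.16688962e-02, -4.18932302e-06]), 'eef_pos': array([ 183.97548338, -570.8582297 ,  252.1411187 ]), 'tool_rot': array([-9.60119382e-04,  9.87874193e-01,  1.55253492e-01, -1.03852136e-04]), 'force': array([ 0.52035842, -0.56735471,  1.14842193]), 'wrist_torque': array([ 0.00975694, -0.0043027 , -0.04921599]), 'grip_force': 0.0, 'grip_width': 85.73788740842502}
scene {'fx': 525.9098954840774, 'fy': 525.9098954840774, 'cx': 279.13712199787636, 'cy': 192.44604660816654, 'xyz': array([-550.39097113,  750.29367225,  754.06192571]), 'orientation': array([ 0.24327265, -0.38470046,  0.75015283, -0.47968188])}
top {'fx': 437.8286906893937, 'fy': 437.8286906893937, 'cx': 279.8277666699432, 'cy': 209.16355637491858, 'xyz': array([ 378.06131471,  -19.0477166 , 1244.83578546]), 'orientation': array([ 0.04732883, -0.70439871,  0.70609042, -0.05494318])}
wrist {'fx': 333.758409183424, 'fy': 333.758409183424, 'cx': 280.255745260847, 'cy': 212.5734638717007, 'mount': array([[-2.98431155e-04, -9.52685338e-01, -3.03958152e-01,
         7.82859237e+01],
       [ 9.99999200e-01,  8.91983983e-05, -1.26138720e-03,
        -6.65955533e-01],
       [ 1.22881767e-03, -3.03958285e-01,  9.52684550e-01,
        -1.19658245e+02],
       [ 0.00000000e+00,  0.00000000e+00,  0.00000000e+00,
         1.00000000e+00]])}
```

View pics/top0.png

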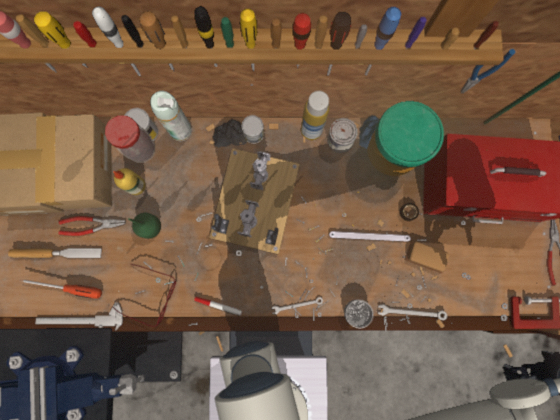

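View pics/wrist0.png

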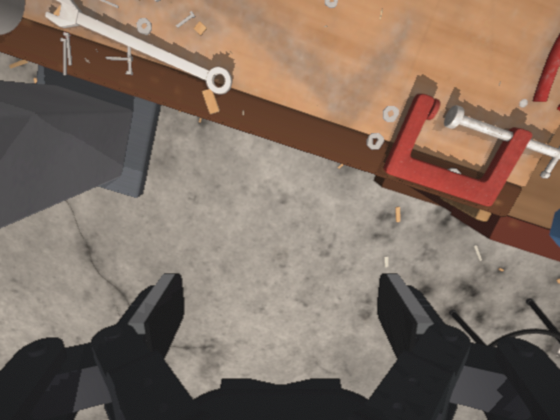

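Top view: board spans about (215–298, 150–250), with the working pedal near (248,218) and the spare near (260,170). The bar lies from (329,235) to (410,239). I'll enlarge both areas.

```bash
cat > h.py <<'E'
import numpy as np,cv2
from station import arm
from scipy.spatial.transform import Rotation as R
def rot(q): return R.from_quat([q[1],q[2],q[3],q[0]]).as_matrix()
def cam(n,st=None):
    i=arm.camera_info(n)
    if n=="wrist":
        st=st or arm.state(); M=i["mount"]; T=rot(st["tool_rot"])
        return i,T@M[:3,:3],T@M[:3,3]+st["eef_pos"]
    return i,rot(i["orientation"]),i["xyz"]
def ray(c,u,v,z):   # intersect pixel with height z
    i,Rm,t=c; d=Rm@np.array([(u-i["cx"])/i["fx"],(v-i["cy"])/i["fy"],1]); return t+d*(z-t[2])/d[2]
def cloud(c,D):
    i,Rm,t=c; v,u=np.mgrid[:D.shape[0],:D.shape[1]]
    P=np.stack([(u-i["cx"])/i["fx"]*D,(v-i["cy"])/i["fy"]*D,D],-1)@Rm.T+t
    P[D==0]=np.nan; return P
def proj(c,p):
    i,Rm,t=c; q=Rm.T@(np.asarray(p)-t); return np.array([q[0]/q[2]*i["fx"]+i["cx"],q[1]/q[2]*i["fy"]+i["cy"]])
E
python3 - <<'E'
from h import *
p=cv2.imread("pics/top0.png"); D=np.load("pics/top0.npy")
a=cv2.resize(p[140:260,205:305],None,fx=5,fy=5,interpolation=cv2.INTER_CUBIC)
cv2.imwrite("pics/c1.png",a[:600])
c=cam("top"); P=cloud(c,D)
print("bench z",np.nanmedian(P[270:290,230:260,2]))
# bar by height 6..20 in region
s=P[225:250,320:420]; m=(s[...,2]>7)&(s[...,2]<20); q=s[m][:,:2].astype(np.float32); print(cv2.minAreaRect(q),np.median(s[m][:,2]))
s=P[140:262,205:305]; m=(s[...,2]>15)&(s[...,2]<32); q=s[m][:,:2].astype(np.float32); print(cv2.minAreaRect(q),np.median(s[m][:,2]))
m=(s[...,2]>134); q=s[m]; print(q.round(0)[:80].tolist())
c=cam("scene"); p=cv2.imread("pics/scene0.png"); uv=proj(c,[480,60,60]); print(uv)
u,v=uv.astype(int); a=p[max(0,v-75):v+75,max(0,u-100):u+100]; print(u-100,v-75)
cv2.imwrite("pics/c2.png",cv2.resize(a,None,fx=4,fy=4,interpolation=cv2.INTER_CUBIC))
E
```

```text
bench z -0.7820504294604689
((478.02166748046875, -279.4037170410156), (68.64339447021484, 255.1005096435547), 0.030843622982501984) 10.905351698898471
((608.371826171875, 60.045433044433594), (251.1613311767578, 306.1796875), 76.9064712524414) 23.228281446598203
[[670.0, 28.0, 141.0], [668.0, 30.0, 140.0], [667.0, 27.0, 142.0], [668.0, 25.0, 140.0], [668.0, 22.0, 140.0], [666.0, 20.0, 147.0], [667.0, 17.0, 144.0], [667.0, 14.0, 142.0], [665.0, 33.0, 143.0], [664.0, 30.0, 143.0], [665.0, 27.0, 141.0], [665.0, 25.0, 141.0], [664.0, 22.0, 145.0], [664.0, 20.0, 144.0], [665.0, 17.0, 143.0], [664.0, 14.0, 146.0], [665.0, 12.0, 141.0], [663.0, 35.0, 140.0], [661.0, 32.0, 145.0], [662.0, 30.0, 144.0], [662.0, 27.0, 142.0], [662.0, 25.0, 144.0], [661.0, 22.0, 146.0], [662.0, 20.0, 142.0], [662.0, 17.0, 141.0], [662.0, 14.0, 143.0], [662.0, 12.0, 141.0], [663.0, 9.0, 138.0], [660.0, 38.0, 140.0], [659.0, 35.0, 143.0], [659.0, 33.0, 142.0], [659.0, 30.0, 144.0], [660.0, 27.0, 142.0], [659.0, 25.0, 143.0], [658.0, 22.0, 147.0], [659.0, 20.0, 145.0], [659.0, 17.0, 146.0], [659.0, 14.0, 145.0], 
[... 253 characters left out ...]
, 143.0], [657.0, 15.0, 141.0], [656.0, 12.0, 143.0], [656.0, 9.0, 145.0], [654.0, 40.0, 141.0], [655.0, 38.0, 140.0], [654.0, 35.0, 144.0], [654.0, 32.0, 144.0], [654.0, 30.0, 143.0], [653.0, 27.0, 145.0], [654.0, 25.0, 143.0], [653.0, 22.0, 145.0], [654.0, 20.0, 144.0], [654.0, 17.0, 141.0], [654.0, 14.0, 144.0], [654.0, 12.0, 141.0], [654.0, 9.0, 143.0], [655.0, 7.0, 140.0], [652.0, 38.0, 141.0], [651.0, 35.0, 144.0], [651.0, 32.0, 143.0], [653.0, 30.0, 137.0], [652.0, 27.0, 142.0], [651.0, 25.0, 144.0], [651.0, 22.0, 142.0], [651.0, 20.0, 145.0], [651.0, 17.0, 143.0], [650.0, 14.0, 147.0], [651.0, 12.0, 146.0], [650.0, 9.0, 146.0], [652.0, 7.0, 138.0]]
[261.7757101  232.12478642]
161 157
```

View pics/c1.png

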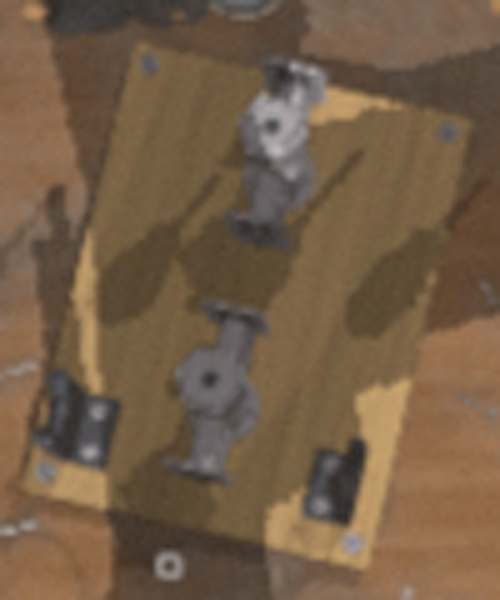

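View pics/c2.png

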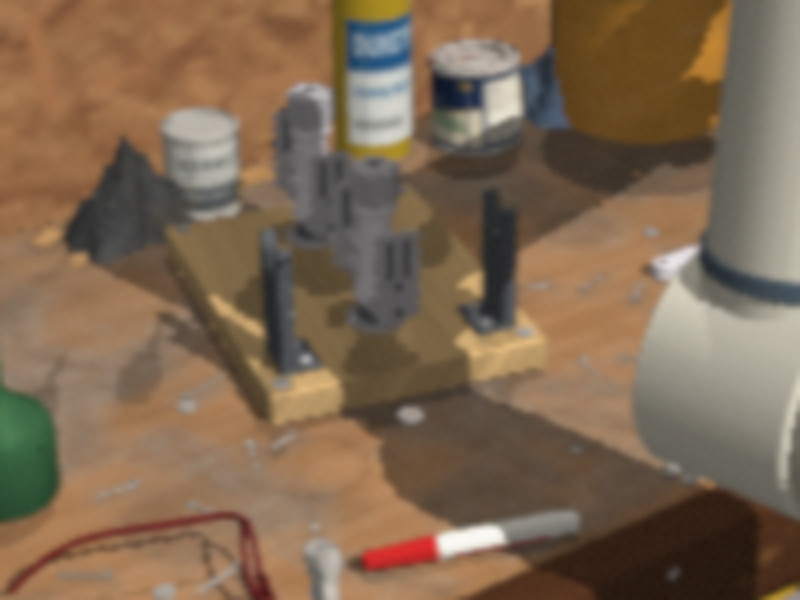

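c1: board corners TL(138,45), TR(470,122), BR(365,570), BL(25,490). Working cap at (210,380), spare at (272,127). Forks at (75,420) and (335,480); cage plates at (235,318) and (197,470).

```bash
python3 - <<'E'
from h import *
c=cam("top"); f=lambda x,y,z: ray(c,205+x/5-.4,140+y/5-.4,z)[:2].round(1)
for n,x,y,z in [("TL",138,45,24),("TR",470,122,24),("BR",365,570,24),("BL",25,490,24),("cap",210,380,144),("spare",272,127,144),("plF",235,318,112),("plN",197,470,112),("screwTL",150,63,24),("screwTR",447,131,24),("screwBL",46,470,24),("screwBR",351,542,24)]: print(n,f(x,y,z))
p=cv2.imread("pics/top0.png")[215:260,318:422]
g=p.astype(int); m=(g.max(2)-g.min(2)<45)&(g.mean(2)>140)
n,l,s,_=cv2.connectedComponentsWithStats(m.astype(np.uint8)); k=1+np.argmax(s[1:,4]); ys,xs=np.where(l==k)
W=np.array([ray(c,x+318,y+215,12)[:2] for x,y in zip(xs,ys)],np.float32); print(cv2.minAreaRect(W),s[k])
st=arm.state(); print(st["time_s"])
E
```

```text
TL [732.1 103.8]
TR [686.6 -86.7]
BR [431.3 -25.9]
BL [476.3 163.5]
cap [522.2  53.1]
spare [653.7  22.1]
plF [559.1  42.3]
plN [479.4  61.5]
screwTL [721.4  96.7]
screwTR [681.3 -73.4]
screwBL [487.4 152. ]
screwBR [446.9 -18.2]
((480.8702087402344, -284.5467224121094), (226.62991333007812, 17.816837310791016), 86.7428207397461) [ 11  16  81  11 473]
0.15
```

Stand yaw is about -0.232 rad with its axis at (521.5, 53). The bar centre is (481,-284.5) with yaw about -0.057. Next I'll move above the bar's +42 mm grasp point.

{"method": "carry_out", "body": {
  "rows": [
    [[0.036,-0.02,0.005,-0.11],[0.072,-0.04,0.01,-0.22],[0.108,-0.06,0.015,-0.33],[0.144,-0.08,0.02,-0.44],[0.18,-0.1,0.025,-0.55],[0.216,-0.122,0.03,-0.66],[0.252,-0.144,0.035,-0.77],[0.288,-0.165,0.04,-0.88]]
  ]
}}

```text
time_s: 0.82
eef_pos: [407.0, -325.3, 213.1]
tool_rot: [-0.0, 0.826, 0.563, -0.0]
force: [0.7, -0.8, 0.6]
grip_width: 85.4
grip_force: 0.0
```

```bash
cat >> h.py <<'E'
def go(x,y,z,phi):
    """tool-frame shift to world TCP target with tool-x heading phi"""
    st=arm.state(); T=rot(st["tool_rot"]); p0=np.arctan2(T[1,0],T[0,0])
    print("t",round(st["time_s"],2),"pos",st["eef_pos"].round(1),"phi",round(p0,4),"q",st["q"].round(2),"F",st["force"].round(1),"M",st["wrist_torque"].round(2),"w",round(st["grip_width"],1),"gf",round(st["grip_force"],1))
    d=(np.array([x,y,z])-st["eef_pos"])
    print("shift mm",(T.T@d).round(1),"turn",round(-((phi-p0+np.pi)%(2*np.pi)-np.pi),4),"tilt",(T[:,2]).round(4))
E
python3 -c "
from h import *
go(483.4,-242.6,200,1.514)"
```

```text
t 0.82 pos [ 407.  -325.3  213.1] phi 1.197 q [-0.74 -0.13  1.52 -0.    1.75 -0.37] F [ 0.7 -0.8  0.6] M [ 0.01 -0.03 -0.03] w 85.4 gf 0.0
shift mm [104.9  40.9  13.1] turn -0.317 tilt [-1.e-04  0.e+00 -1.e+00]
```

{"method": "carry_out", "body": {
  "rows": [
    [[0.026,0.01,0.003,-0.08],[0.052,0.02,0.006,-0.16],[0.078,0.03,0.01,-0.24],[0.105,0.041,0.013,-0.317],[0.105,0.041,0.013,-0.317],[0.105,0.041,0.013,-0.317]]
  ]
}}

```text
time_s: 1.32
eef_pos: [483.6, -243.6, 199.7]
tool_rot: [-0.001, 0.728, 0.686, -0.0]
force: [0.2, 0.3, -0.1]
grip_width: 85.5
grip_force: 0.0
```

```bash
python3 - <<'E'
from h import *
go(483.4,-242.6,200,1.514)
c=cam("wrist"); p,d=arm.capture("wrist"); cv2.imwrite("pics/w1.png",p[:,:,::-1]); np.save("pics/w1.npy",d)
for q in [(483.4,-242.6,12),(481,-284.5,12),(487.5,-169.7,12),(474.4,-399.3,12)]: print(proj(c,q))
E
```

```text
t 1.32 pos [ 483.6 -243.6  199.7] phi 1.5109 q [-0.53 -0.07  1.49 -0.    1.73 -0.47] F [ 0.2  0.3 -0.1] M [-0.04  0.   -0.01] w 85.5 gf 0.0
shift mm [ 1.  -0.3 -0.3] turn -0.0031 tilt [-1.4e-03  6.0e-04 -1.0e+00]
[280.21441504 192.56682469]
[280.3418623  233.91221288]
[279.88093393 112.15890749]
[280.62329732 332.44594116]
```

View pics/w1.png

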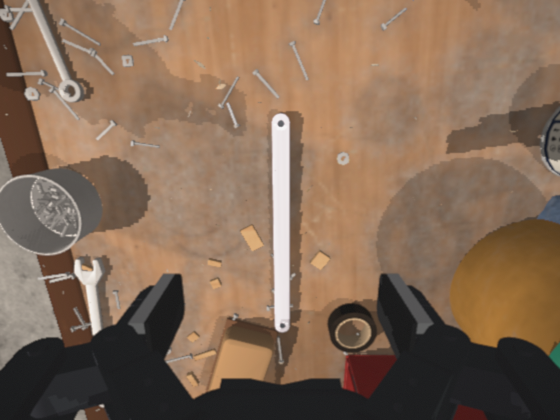

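Wrist view: the bar runs from its end at (280.5,114) to (282.5,332), within about 2 px of the prediction. Its grasp point is at (281,193).

```bash
python3 - <<'E'
from h import *
st=arm.state(); c=cam("wrist"); p=cv2.imread("pics/w1.png").astype(int)
xs=[];rows=range(140,310,5)
for v in rows:
    r=p[v,255:310]; m=np.where((r.min(1)>185))[0]; xs.append(255+(m.min()+m.max())/2 if len(m) else np.nan)
print(xs); k=np.polyfit(np.array(rows),xs,1)
a=ray(c,np.polyval(k,114.5),114.5,12);b=ray(c,np.polyval(k,332),332,12); 
e=a-b; yaw=np.arctan2(e[1],e[0])-np.pi/2; m=(a+b)/2; u=e/np.linalg.norm(e)
print(a,b,np.linalg.norm(e),"yaw",yaw,"mid",m); g=m+42*u; print(g); go(g[0],g[1],24,yaw+np.pi/2)
E
```

```text
[np.float64(280.0), np.float64(280.0), np.float64(280.0), np.float64(280.5), np.float64(280.0), np.float64(280.0), np.float64(280.5), np.float64(280.5), np.float64(280.5), np.float64(280.5), np.float64(280.5), np.float64(280.5), np.float64(280.5), np.float64(280.5), np.float64(280.5), np.float64(280.5), np.float64(281.0), np.float64(280.5), np.float64(281.0), np.float64(281.0), np.float64(281.0), np.float64(281.0), np.float64(281.0), np.float64(281.0), np.float64(281.0), np.float64(281.0), np.float64(281.0), np.float64(281.0), np.float64(281.0), np.float64(281.5), np.float64(281.0), np.float64(281.5), np.float64(281.5), np.float64(281.5)]
[ 487.02076293 -172.69755825   12.        ] [ 474.79191092 -400.108442     12.        ] 227.73944513251823 yaw -0.05372251735905609 mid [ 480.90633692 -286.40300013   12.        ]
[ 483.16159746 -244.46359384   12.        ]
t 1.37 pos [ 483.1 -244.5  200.1] phi 1.5091 q [-0.53 -0.07  1.49 -0.    1.73 -0.47] F [ 0.3 -0.9  0.1] M [0.02 0.01 0.01] w 86.1 gf 0.0
shift mm [  0.    0.2 176.1] turn -0.008 tilt [-1.1e-03  1.0e-04 -1.0e+00]
```

{"method": "carry_out", "body": {
  "rows": [
    [[0,0,0.03,-0.008],[0,0,0.06,-0.008],[0,0,0.09,-0.008],[0,0,0.12,-0.008],[0,0,0.145,-0.008],[0,0,0.163,-0.008],[0,0,0.172,-0.008],[0,0,0.1745,-0.008]]
  ],
  "hand": 0.05
}}

```text
time_s: 2.03
eef_pos: [481.6, -245.1, 24.1]
tool_rot: [-0.002, 0.727, 0.687, -0.001]
force: [0.1, -0.5, 0.1]
grip_width: 49.7
grip_force: 0.0
```

{"method": "carry_out", "body": {
  "rows": [
    [[0,0,0,0],[0,0,0,0],[0,0,0,0],[0,0,0,0],[0,0,0,0],[0,0,0,0]]
  ],
  "hand": 0.008,
  "newtons": 70
}}

```text
time_s: 2.53
eef_pos: [484.2, -245.6, 28.3]
tool_rot: [0.002, 0.726, 0.688, 0.0]
force: [-1.3, -1.1, 6.1]
grip_width: 13.4
grip_force: 69.1
```

{"method": "carry_out", "body": {
  "rows": [
    [[0,0,-0.01,0],[0,0,-0.03,0],[0,0,-0.06,0],[0,0,-0.09,0],[0,0,-0.12,0],[0,0,-0.145,0],[0,0,-0.155,0],[0,0,-0.155,0]]
  ]
}}

```text
time_s: 3.2
eef_pos: [484.3, -245.3, 184.9]
tool_rot: [0.003, 0.726, 0.688, 0.001]
force: [-0.9, 0.4, -0.9]
grip_width: 13.4
grip_force: 68.5
```

```bash
python3 - <<'E'
from h import *
go(502,101,180,1.339)
p,d=arm.capture("wrist"); cv2.imwrite("pics/w2.png",p[:,:,::-1]); np.save("pics/w2.npy",d)
E
```

```text
t 3.2 pos [ 484.3 -245.3  184.9] phi 1.517 q [-0.53 -0.07  1.51  0.    1.69 -0.48] F [-0.9  0.4 -0.9] M [ 0.05 -0.   -0.02] w 13.4 gf 68.5
shift mm [346.7  -1.    3.9] turn 0.178 tilt [ 0.0054 -0.0031 -1.    ]
```

View pics/w2.png

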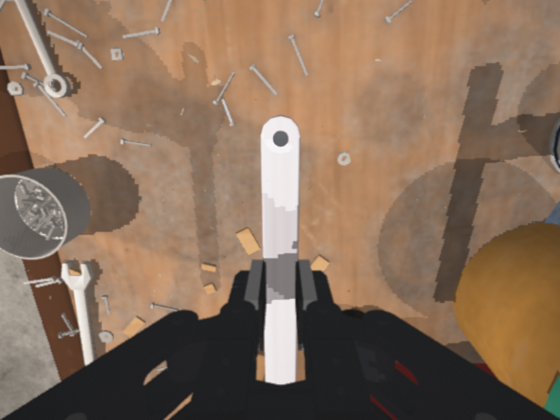

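The bar is held. It runs from its hole at (280,138) down to (281,380), centred between the pads. I'll use the depth image to get its pose in the tool frame.

```bash
python3 - <<'E'
from h import *
i=arm.camera_info("wrist"); M=i["mount"]; D=np.load("pics/w2.npy"); c=(i,M[:3,:3],M[:3,3]); P=cloud(c,D)
p=cv2.imread("pics/w2.png").astype(int); m=(p.min(2)>110)&(D<220)&(D>0); m[:,:250]=0; m[:,310:]=0
for v in (120,150,170,190,210,230,250,270,335,350,365,380):
    s=P[v,255:305][m[v,255:305]]
    if len(s)>3: print(v,"x",np.median(s[:,0]).round(1),"y range",s[:,1].min().round(1),s[:,1].max().round(1),"mid",((s[:,1].min()+s[:,1].max())/2).round(1),"z",np.median(s[:,2]).round(1))
q=P[m]; print(q[:,0].min(),q[:,0].max())
k=np.polyfit(q[:,0],q[:,2],1);print("tilt",k, "yaw",np.polyfit(q[:,0],q[:,1],1))
E
```

```text
120 x 73.4 y range -4.8 4.9 mid 0.0 z 17.1
150 x 61.7 y range -7.6 7.9 mid 0.1 z 16.9
170 x 53.5 y range -7.3 8.0 mid 0.3 z 17.1
190 x 45.1 y range -7.5 8.2 mid 0.3 z 17.0
210 x 36.2 y range -7.6 7.9 mid 0.1 z 17.1
230 x 27.0 y range -7.4 8.0 mid 0.3 z 17.3
250 x 17.5 y range -7.5 7.7 mid 0.1 z 17.3
270 x 7.5 y range -5.8 6.5 mid 0.3 z 17.4
335 x -27.7 y range -7.2 7.8 mid 0.3 z 17.5
350 x -36.7 y range -7.4 8.1 mid 0.3 z 17.7
365 x -45.9 y range -7.5 8.2 mid 0.3 z 17.7
380 x -55.6 y range -7.1 7.8 mid 0.4 z 18.0
-57.975752780997226 75.33736559563464
tilt [-4.67853591e-03  1.71373561e+01] yaw [-7.25203064e-05  2.64651468e-01]
```

Bar in tool frame: middle at x≈-40, y≈+0.3, underside at z≈+29, level and aligned. Next I'll look at the stand from above and in front of it.

```bash
python3 -c "
from h import *
go(424.8,35.1,330,1.339)"
```

```text
t 3.25 pos [ 483.6 -244.9  182. ] phi 1.517 q [-0.53 -0.07  1.52  0.    1.69 -0.48] F [ 0.2  0.5 -1.7] M [0.05 0.01 0.02] w 13.3 gf 68.5
shift mm [ 276.3  -73.5 -148.4] turn 0.178 tilt [ 0.002 -0.001 -1.   ]
```

{"method": "carry_out", "body": {
  "rows": [
    [[0.02,-0.005,-0.015,0.02],[0.05,-0.012,-0.035,0.04],[0.085,-0.022,-0.055,0.06],[0.12,-0.032,-0.075,0.08],[0.155,-0.042,-0.095,0.1],[0.19,-0.052,-0.115,0.13],[0.22,-0.06,-0.13,0.15],[0.25,-0.068,-0.14,0.17]]
  ]
}}

```text
time_s: 3.92
eef_pos: [428.1, 10.1, 320.4]
tool_rot: [-0.001, 0.782, 0.623, -0.001]
force: [0.0, 0.1, -0.6]
grip_width: 13.0
grip_force: 68.6
```

{"method": "carry_out", "body": {
  "rows": [
    [[0.015,-0.003,-0.005,0.008],[0.024,-0.005,-0.008,0.008],[0.026,-0.006,-0.008,0.008],[0.026,-0.006,-0.008,0.008],[0.026,-0.006,-0.008,0.008],[0.026,-0.006,-0.008,0.008]]
  ]
}}

```text
time_s: 4.42
eef_pos: [428.8, 34.3, 327.8]
tool_rot: [-0.001, 0.785, 0.62, -0.001]
force: [-0.6, 0.0, -0.4]
grip_width: 13.3
grip_force: 68.6
```

```bash
python3 - <<'E'
from h import *
go(424.8,35.1,330,1.339)
st=arm.state(); c=cam("wrist",st); p,d=arm.capture("wrist"); cv2.imwrite("pics/w3.png",p[:,:,::-1]); np.save("pics/w3.npy",d)
import pickle; pickle.dump(st,open("w3.pkl","wb"))
y=-.232; Rz=np.array([[np.cos(y),-np.sin(y)],[np.sin(y),np.cos(y)]]); o=np.array([521.5,53.1])
for n,s in dict(cap=(0,0,144),forkL=(-30,80,116),forkR=(-30,-80,116),seat=(-30,0,92)).items(): print(n,proj(c,[*(o+Rz@s[:2]),s[2]]).round(1))
cv2.imwrite("pics/w3c.png",cv2.resize(p[40:320,220:560,::-1],None,fx=2.1,fy=2.1,interpolation=cv2.INTER_CUBIC))
E
```

```text
t 4.42 pos [428.8  34.3 327.8] phi 1.3374 q [ 0.   -0.33  1.48 -0.    1.99  0.23] F [-0.6  0.  -0.4] M [ 0.05  0.01 -0.02] w 13.3 gf 68.6
shift mm [-0.1 -4.1 -2.2] turn -0.0016 tilt [-2.1e-03 -3.0e-04 -1.0e+00]
cap [376.2 151.6]
forkL [342.3  58.8]
forkR [334.  224.8]
seat [334.1 145.2]
```

View pics/w3c.png

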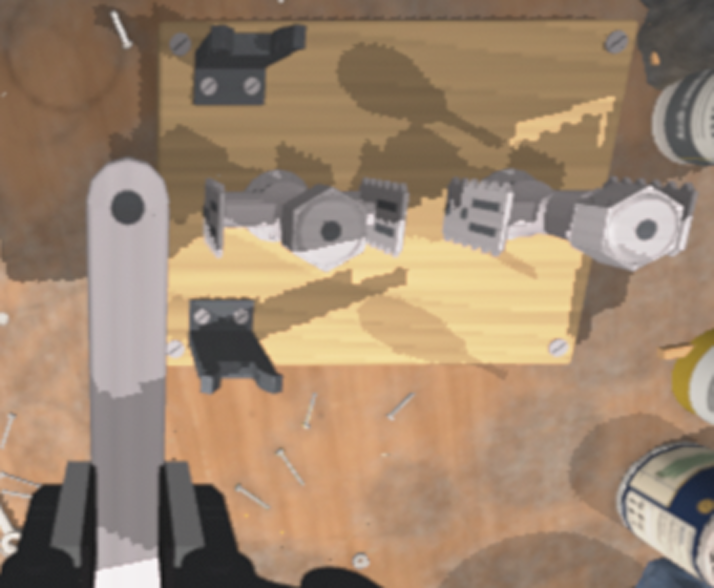

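Crop view: cap dome at (330,230), left fork prongs at (213,42)/(300,38), right fork prongs at (210,383)/(270,383), cage plates at (212,215)/(385,215). This matches the predictions within about 2 px. I'll refine with depth.

```bash
python3 - <<'E'
from h import *
import pickle
st=pickle.load(open("w3.pkl","rb")); c=cam("wrist",st); D=np.load("pics/w3.npy"); P=cloud(c,D).reshape(-1,3); P=P[~np.isnan(P[:,0])]
y=-.232; Rz=np.array([[np.cos(y),-np.sin(y)],[np.sin(y),np.cos(y)]]); o=np.array([521.5,53.1])
S=P.copy(); S[:,:2]=(P[:,:2]-o)@Rz
print("bench",np.median(P[(abs(P[:,2])<12)][:,2]), "board",np.median(S[(abs(S[:,2]-24)<6)&(abs(S[:,0]-60)<100)][:,2]))
def box(x0,x1,y0,y1,z0,z1): return S[(S[:,0]>x0)&(S[:,0]<x1)&(S[:,1]>y0)&(S[:,1]<y1)&(S[:,2]>z0)&(S[:,2]<z1)]
for n,a in (("L",(-60,0,65,95)),("R",(-60,0,-95,-65))):
    for z in ((108,122),(100,108)):
        b=box(*a,*z); xs=b[:,0]; lo=b[xs<-30];hi=b[xs>-30]; print(n,z,len(b),"x",np.percentile(xs,[1,99]).round(1),"inner",np.percentile(lo[:,0],98).round(1) if len(lo) else 0,np.percentile(hi[:,0],2).round(1) if len(hi) else 0,"y",np.percentile(b[:,1],[2,98]).round(1),"zmax",b[:,2].max().round(1))
b=box(-30,30,-30,30,137,150); print("cap",len(b),b.min(0).round(1),b.max(0).round(1),b.mean(0).round(1))
b=box(105,165,-30,30,137,150); print("spare",len(b),b.min(0).round(1),b.max(0).round(1),b.mean(0).round(1))
b=box(-60,-25,-30,30,105,116); print("plN",len(b),b.min(0).round(1),b.max(0).round(1),b.mean(0).round(1))
b=box(25,60,-30,30,105,116); print("plF",len(b),b.min(0).round(1),b.max(0).round(1),b.mean(0).round(1))
# board edges
b=box(-90,220,-120,120,20,28); print("board",cv2.minAreaRect(b[:,:2].astype(np.float32)))
# bar
i=arm.camera_info("wrist"); M=i["mount"]; Q=cloud((i,M[:3,:3],M[:3,3]),D).reshape(-1,3); q=Q[(Q[:,2]<22)&(Q[:,2]>10)&(Q[:,0]>20)]; print("bar end x",q[:,0].max(),np.percentile(q[:,1],[2,98]),np.median(q[:,2]))
E
```

```text
bench -0.9680297655769436 board 22.825097000278276
L (108, 122) 271 x [-49.9  -8.7] inner -40.2 -18.6 y [76.7 86.1] zmax 117.4
L (100, 108) 68 x [-47.3 -11.8] inner -38.5 -20.0 y [76.5 86.1] zmax 108.0
R (108, 122) 186 x [-48.8  -8.1] inner -39.7 -18.0 y [-82.7 -73.1] zmax 116.3
R (100, 108) 82 x [-47.8 -10.1] inner -37.9 -19.6 y [-82.2 -72.9] zmax 108.0
cap 1110 [-15.2 -16.2 137. ] [ 17.2  19.6 145. ] [  0.3   2.3 142.1]
spare 1177 [119.1 -15.9 137. ] [152.9  20.2 144.9] [134.1   2.8 141.7]
plN 120 [-43.5 -15.4 105.1] [-40.4  18.5 113. ] [-42.2   1.7 109.5]
plF 158 [ 41.8 -14.6 105. ] [ 45.6  19.2 112.4] [ 43.4   2.9 109. ]
board ((76.85917663574219, 9.442054748535156), (290.3812561035156, 215.60116577148438), 1.1128408908843994)
bar end x 75.3305272729345 [-7.41463111  7.77423778] 17.02094613624452
```

```bash
python3 -c "
from h import *
go(502.4,100.3,160,1.3418)"
```

```text
t 4.47 pos [428.8  34.3 328.1] phi 1.3372 q [ 0.   -0.33  1.48 -0.    1.99  0.23] F [ 0.3  0.2 -0.4] M [0.02 0.03 0.02] w 13.4 gf 68.6
shift mm [ 81.3  56.6 167.9] turn -0.0046 tilt [-1.7e-03 -2.0e-04 -1.0e+00]
```

{"method": "carry_out", "body": {
  "rows": [
    [[0.02,0.014,0.02,0],[0.045,0.03,0.045,-0.002],[0.066,0.045,0.07,-0.004],[0.078,0.054,0.095,-0.005],[0.081,0.0566,0.12,-0.005],[0.0813,0.0566,0.145,-0.005],[0.0813,0.0566,0.16,-0.005],[0.0813,0.0566,0.168,-0.005]]
  ]
}}

```text
time_s: 5.13
eef_pos: [501.5, 100.4, 157.3]
tool_rot: [-0.001, 0.783, 0.622, -0.002]
force: [1.0, -1.6, -1.2]
grip_width: 13.6
grip_force: 68.6
```

{"method": "carry_out", "body": {
  "rows": [
    [[0,0,0,0],[0,0,0,0]]
  ]
}}

```text
time_s: 5.3
eef_pos: [502.7, 100.8, 161.4]
tool_rot: [0.0, 0.783, 0.622, 0.0]
force: [-0.6, 0.5, -0.5]
grip_width: 13.7
grip_force: 68.6
```

```bash
python3 - <<'E'
from h import *
go(502.4,100.3,121,1.3418)
p,d=arm.capture("wrist"); cv2.imwrite("pics/w4.png",p[:,:,::-1])
i=arm.camera_info("wrist"); M=i["mount"]; P=cloud((i,M[:3,:3],M[:3,3]),d).reshape(-1,3)
# left fork in tool coords, expected x 28..52, z~45..60
b=P[(P[:,0]>28)&(P[:,0]<58)&(abs(P[:,1])<40)&(P[:,2]>32)&(P[:,2]<60)]
print(len(b),b.min(0).round(1),b.max(0).round(1))
lo=b[b[:,1]<-8]; hi=b[b[:,1]>8]
for s in (lo,hi):
    if len(s): print(len(s),np.percentile(s[:,1],[1,50,99]).round(1),s.mean(0).round(1),s[:,2].min())
E
```

```text
t 5.3 pos [502.7 100.8 161.4] phi 1.3429 q [ 0.13 -0.14  1.62 -0.    1.66  0.36] F [-0.6  0.5 -0.5] M [ 0.02  0.04 -0.04] w 13.7 gf 68.6
shift mm [-0.6 -0.1 40.4] turn 0.0011 tilt [ 1.e-04 -0.e+00 -1.e+00]
921 [ 34.6 -20.4  44.4] [44.8 21.3 59.9]
450 [-20.2 -14.8 -10.1] [ 40.4 -14.9  49.1] 44.86302020034776
471 [10.5 15.5 21.2] [40.3 15.6 49.4] 44.37144552661465
```

View pics/w4.png

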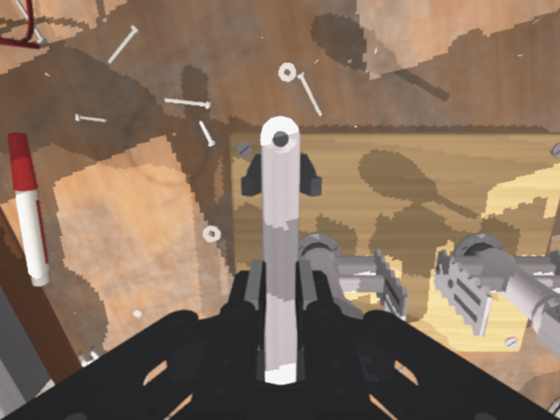

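The left fork's prongs (250–320, 180) are symmetric about the bar, centred at tool y +0.4. The bar needs to go down 39–40 mm to seat.

{"method": "carry_out", "body": {
  "rows": [
    [[0,0.0002,0.005,0],[0,0.0002,0.011,0],[0,0.0002,0.017,0],[0,0.0002,0.023,0],[0,0.0002,0.028,0],[0,0.0002,0.033,0],[0,0.0002,0.036,0],[0,0.0002,0.038,0]]
  ]
}}

```text
time_s: 6.02
eef_pos: [502.5, 101.3, 122.2]
tool_rot: [-0.0, 0.783, 0.623, -0.0]
force: [-0.2, -0.3, -0.0]
grip_width: 13.1
grip_force: 68.6
```

{"method": "carry_out", "body": {
  "rows": [
    [[0,0,0.001,0],[0,0,0.001,0]]
  ]
}}

```text
time_s: 6.18
eef_pos: [502.7, 101.3, 121.9]
tool_rot: [-0.0, 0.783, 0.622, -0.0]
force: [-0.8, 0.3, -1.3]
grip_width: 13.2
grip_force: 68.6
```

```bash
python3 - <<'E'
from h import *
go(502.4,100.3,121,1.3418)
E
```

```text
t 6.18 pos [502.7 101.3 121.9] phi 1.3438 q [ 0.13 -0.13  1.68  0.    1.59  0.36] F [-0.8  0.3 -1.3] M [ 0.07  0.05 -0.01] w 13.2 gf 68.6
shift mm [-1.  -0.   0.9] turn 0.002 tilt [-2.e-04 -0.e+00 -1.e+00]
```

{"method": "carry_out", "body": {
  "rows": [
    [[0,0,0.0007,0],[0,0,0.0014,0],[0,0,0.002,0],[0,0,0.002,0]]
  ]
}}

```text
time_s: 6.52
eef_pos: [502.9, 101.3, 120.4]
tool_rot: [0.0, 0.783, 0.622, 0.0]
force: [1.1, 0.2, -0.8]
grip_width: 13.0
grip_force: 68.8
```

{"method": "carry_out", "body": {
  "rows": [
    [[0,0,0.0005,0],[0,0,0.001,0],[0,0,0.0015,0],[0,0,0.0015,0]]
  ]
}}

```text
time_s: 6.85
eef_pos: [502.9, 101.4, 120.3]
tool_rot: [0.0, 0.783, 0.622, 0.001]
force: [-3.6, 0.2, 7.0]
grip_width: 13.4
grip_force: 69.7
```

Contact at 7 N: the bar is seated. Now I'll release it and lift.

{"method": "carry_out", "body": {
  "rows": [
    [[0,0,-0.0005,0],[0,0,-0.0005,0],[0,0,-0.0005,0],[0,0,-0.0005,0]]
  ],
  "hand": 0.035
}}

```text
time_s: 7.18
eef_pos: [502.6, 101.3, 118.6]
tool_rot: [-0.0, 0.783, 0.622, -0.0]
force: [-1.5, 0.5, 0.1]
grip_width: 35.2
grip_force: 0.0
```

{"method": "carry_out", "body": {
  "rows": [
    [[0,0,-0.01,0],[0,0,-0.03,0],[0,0,-0.06,0],[0,0,-0.09,0],[0,0,-0.12,0],[0,0,-0.13,0]]
  ]
}}

```text
time_s: 7.68
eef_pos: [503.7, 101.4, 255.1]
tool_rot: [0.002, 0.783, 0.622, 0.003]
force: [0.8, 0.0, 0.8]
grip_width: 34.9
grip_force: 0.0
```

```bash
python3 -c "
from h import *
go(430,30,280,1.3418)"
```

```text
t 7.68 pos [503.7 101.4 255.1] phi 1.3438 q [ 0.13 -0.15  1.46 -0.    1.82  0.36] F [0.8 0.  0.8] M [-0.04 -0.    0.05] w 34.9 gf 0.0
shift mm [-86.1 -55.6 -25.5] turn 0.002 tilt [ 0.0077  0.001  -1.    ]
```

{"method": "carry_out", "body": {
  "rows": [
    [[-0.03,0.003,-0.002,0],[-0.06,0.006,-0.004,0],[-0.085,0.01,-0.005,0],[-0.094,0.012,-0.005,0],[-0.094,0.012,-0.005,0],[-0.094,0.012,-0.005,0]]
  ],
  "hand": 0.06
}}

```text
time_s: 8.18
eef_pos: [493.2, 7.2, 253.7]
tool_rot: [-0.0, 0.783, 0.622, 0.0]
force: [-0.6, 0.5, -0.4]
grip_width: 59.8
grip_force: 0.0
```

```bash
python3 - <<'E'
from h import *
import pickle
go(522.8,54.8,200,1.3418)
st=arm.state(); c=cam("wrist",st); p,d=arm.capture("wrist"); pickle.dump(st,open("w5.pkl","wb")); np.save("pics/w5.npy",d); cv2.imwrite("pics/w5.png",p[:,:,::-1])
print(proj(c,[522.8,54.8,144]))
a=cv2.resize(p[30:270,160:440,::-1],None,fx=2.4,fy=2.4,interpolation=cv2.INTER_CUBIC); cv2.imwrite("pics/w5c.png",a)
E
```

```text
t 8.18 pos [493.2   7.2 253.7] phi 1.3428 q [-0.05 -0.2   1.51  0.    1.83  0.17] F [-0.6  0.5 -0.4] M [-0.01 -0.02  0.  ] w 59.8 gf 0.0
shift mm [53.  18.1 53.7] turn 0.001 tilt [-4.e-04  7.e-04 -1.e+00]
[307.03572175 146.1580098 ]
```

View pics/w5c.png

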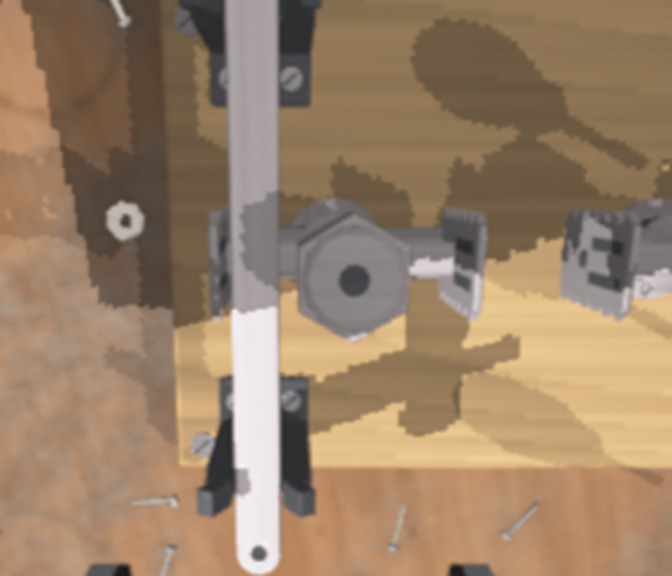

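The bar lies in both forks through the gap. The cap centre is at crop (354,281), with flats facing image ±x, so they're already square to the fingers. Next I'll move over the cap and grip it.

{"method": "carry_out", "body": {
  "rows": [
    [[0.02,0.007,0.01,0],[0.04,0.014,0.025,0],[0.0525,0.018,0.045,0],[0.0528,0.0181,0.065,0],[0.0528,0.0181,0.082,0],[0.0528,0.0181,0.097,0],[0.0528,0.0181,0.105,0],[0.0528,0.0181,0.1095,0]]
  ]
}}

```text
time_s: 8.9
eef_pos: [522.1, 55.6, 142.8]
tool_rot: [-0.001, 0.782, 0.623, -0.001]
force: [-0.3, -0.2, 0.7]
grip_width: 59.9
grip_force: 0.0
```

{"method": "carry_out", "body": {
  "rows": [
    [[0,0,0,0],[0,0,0,0],[0,0,0,0],[0,0,0,0]]
  ],
  "hand": 0.02,
  "newtons": 50
}}

```text
time_s: 9.23
eef_pos: [523.3, 54.5, 145.8]
tool_rot: [0.001, 0.783, 0.622, 0.001]
force: [1.4, 0.9, 3.7]
grip_width: 30.9
grip_force: 50.1
```

```bash
python3 -c "
from h import *
go(522.8,54.6,144,1.3418)"
```

```text
t 9.23 pos [523.3  54.5 145.8] phi 1.3438 q [ 0.04 -0.1   1.62  0.    1.63  0.27] F [1.4 0.9 3.7] M [ 0.1  -0.02  0.03] w 30.9 gf 50.1
shift mm [ 0.  -0.5  1.8] turn 0.002 tilt [ 2.1e-03  3.0e-04 -1.0e+00]
```

{"method": "carry_out", "body": {
  "rows": [
    [[0,0,0,0.035],[0,0,0,0.07],[0,0,0,0.105],[0,0,0,0.14],[0,0,0,0.14]]
  ]
}}

```text
time_s: 9.65
eef_pos: [523.4, 54.4, 145.8]
tool_rot: [0.001, 0.825, 0.566, 0.001]
force: [0.5, 0.8, 1.9]
grip_width: 30.8
grip_force: 49.8
```

```bash
python3 -c "
from h import *
go(522.8,54.6,144,1.3418)"
```

```text
t 9.65 pos [523.4  54.4 145.8] phi 1.2024 q [ 0.04 -0.1   1.62  0.    1.63  0.41] F [0.5 0.8 1.9] M [ 0.02 -0.16  0.01] w 30.8 gf 49.8
shift mm [-0.  -0.7  1.8] turn -0.1394 tilt [ 2.6e-03  3.0e-04 -1.0e+00]
```

{"method": "carry_out", "body": {
  "rows": [
    [[0,0,0,0.035],[0,0,0,0.07],[0,0,0,0.105],[0,0,0,0.14],[0,0,0,0.175],[0,0,0,0.175]]
  ]
}}

```text
time_s: 10.15
eef_pos: [523.3, 54.2, 145.8]
tool_rot: [0.001, 0.871, 0.492, 0.001]
force: [0.7, -0.2, 3.6]
grip_width: 30.9
grip_force: 50.0
```

```bash
python3 -c "
from h import *
go(522.8,54.6,144,1.3418)"
```

```text
t 10.15 pos [523.3  54.2 145.8] phi 1.0284 q [ 0.04 -0.1   1.62 -0.    1.63  0.58] F [ 0.7 -0.2  3.6] M [-0.01  0.01 -0.04] w 30.9 gf 50.0
shift mm [ 0.  -0.6  1.8] turn -0.3134 tilt [ 2.2e-03 -1.0e-04 -1.0e+00]
```

{"method": "carry_out", "body": {
  "rows": [
    [[0,0,0,0.035],[0,0,0,0.07],[0,0,0,0.105],[0,0,0,0.14],[0,0,0,0.14]]
  ]
}}

```text
time_s: 10.57
eef_pos: [523.3, 54.3, 145.8]
tool_rot: [0.0, 0.903, 0.43, 0.001]
force: [0.0, 0.3, 5.2]
grip_width: 31.1
grip_force: 50.2
```

```bash
python3 -c "
from h import *
go(522.8,54.6,144,1.3418)"
```

```text
t 10.57 pos [523.3  54.3 145.8] phi 0.8892 q [ 0.04 -0.1   1.62 -0.    1.63  0.72] F [0.  0.3 5.2] M [-0.06 -0.03 -0.02] w 31.1 gf 50.2
shift mm [-0.1 -0.6  1.8] turn -0.4526 tilt [ 0.0022  0.     -1.    ]
```

{"method": "carry_out", "body": {
  "rows": [
    [[0,0,0,0.035],[0,0,0,0.07],[0,0,0,0.105],[0,0,0,0.14],[0,0,0,0.175],[0,0,0,0.21],[0,0,0,0.21]]
  ]
}}

```text
time_s: 11.15
eef_pos: [523.5, 54.4, 145.9]
tool_rot: [0.0, 0.943, 0.333, 0.001]
force: [1.8, 0.1, 5.9]
grip_width: 30.6
grip_force: 50.2
```

```bash
python3 -c "
from h import *
go(522.8,54.6,144,1.3418)"
```

```text
t 11.15 pos [523.5  54.4 145.9] phi 0.6796 q [ 0.04 -0.1   1.62  0.    1.63  0.93] F [1.8 0.1 5.9] M [ 0.05 -0.21  0.  ] w 30.6 gf 50.2
shift mm [-0.5 -0.6  1.9] turn -0.6622 tilt [ 2.9e-03  2.0e-04 -1.0e+00]
```

Turned 38° clockwise with no stop and upward force building, so clockwise loosens. I'll confirm by feeling the other way.

{"method": "carry_out", "body": {
  "rows": [
    [[0,0,0,-0.09],[0,0,0,-0.18],[0,0,0,-0.27],[0,0,0,-0.36],[0,0,0,-0.45],[0,0,0,-0.54],[0,0,0,-0.62],[0,0,0,-0.66]]
  ]
}}

```text
time_s: 11.82
eef_pos: [523.1, 54.4, 145.8]
tool_rot: [0.0, 0.782, 0.623, 0.001]
force: [-0.8, -0.1, 4.8]
grip_width: 31.0
grip_force: 50.3
```

{"method": "carry_out", "body": {
  "rows": [
    [[0,0,0,-0.035],[0,0,0,-0.07],[0,0,0,-0.105],[0,0,0,-0.14],[0,0,0,-0.14]]
  ]
}}

```text
time_s: 12.23
eef_pos: [523.2, 54.3, 145.8]
tool_rot: [0.001, 0.737, 0.675, 0.001]
force: [0.0, 0.3, 5.5]
grip_width: 30.6
grip_force: 50.3
```

```bash
python3 -c "
from h import *
go(522.8,54.6,144,1.3418)"
```

```text
t 12.23 pos [523.2  54.3 145.8] phi 1.4831 q [ 0.04 -0.1   1.62  0.    1.63  0.13] F [0.  0.3 5.5] M [ 0.08  0.09 -0.02] w 30.6 gf 50.3
shift mm [ 0.2 -0.4  1.8] turn 0.1413 tilt [ 2.e-03  1.e-04 -1.e+00]
```

{"method": "carry_out", "body": {
  "rows": [
    [[0,0,0,-0.035],[0,0,0,-0.07],[0,0,0,-0.105],[0,0,0,-0.14],[0,0,0,-0.14]]
  ]
}}

```text
time_s: 12.65
eef_pos: [523.2, 54.7, 145.8]
tool_rot: [0.0, 0.688, 0.725, 0.001]
force: [-0.1, 2.3, 6.8]
grip_width: 30.8
grip_force: 50.3
```

```bash
python3 -c "
from h import *
go(522.8,54.6,144,1.3418)"
```

```text
t 12.65 pos [523.2  54.7 145.8] phi 1.6233 q [ 0.04 -0.1   1.62  0.    1.63 -0.01] F [-0.1  2.3  6.8] M [ 0.26  0.12 -0.01] w 30.8 gf 50.3
shift mm [-0.  -0.4  1.8] turn 0.2815 tilt [ 1.9e-03  7.0e-04 -1.0e+00]
```

{"method": "carry_out", "body": {
  "rows": [
    [[0,0,0,-0.03],[0,0,0,-0.06],[0,0,0,-0.09],[0,0,0,-0.09]]
  ]
}}

```text
time_s: 12.98
eef_pos: [523.0, 55.0, 145.8]
tool_rot: [0.0, 0.655, 0.756, 0.001]
force: [-1.8, 2.7, 7.1]
grip_width: 31.1
grip_force: 50.3
```

```bash
python3 -c "
from h import *
go(522.8,54.6,144,1.3418)"
```

```text
t 12.98 pos [523.   55.  145.8] phi 1.7131 q [ 0.04 -0.1   1.62  0.    1.63 -0.1 ] F [-1.8  2.7  7.1] M [ 0.42  0.27 -0.22] w 31.1 gf 50.3
shift mm [-0.4 -0.2  1.8] turn 0.3713 tilt [ 0.0014  0.0014 -1.    ]
```

{"method": "carry_out", "body": {
  "rows": [
    [[0,0,0,-0.02],[0,0,0,-0.04],[0,0,0,-0.06],[0,0,0,-0.06]]
  ]
}}

```text
time_s: 13.32
eef_pos: [522.8, 55.0, 145.8]
tool_rot: [-0.0, 0.632, 0.775, 0.001]
force: [-2.1, 2.9, 7.2]
grip_width: 30.7
grip_force: 50.4
```

```bash
python3 -c "
from h import *
go(522.8,54.6,144,1.3418)"
```

```text
t 13.32 pos [522.8  55.  145.8] phi 1.7722 q [ 0.04 -0.11  1.62  0.    1.63 -0.16] F [-2.1  2.9  7.2] M [ 0.43  0.35 -0.35] w 30.7 gf 50.4
shift mm [-0.4 -0.1  1.8] turn 0.4304 tilt [ 0.0011  0.0015 -1.    ]
```

{"method": "carry_out", "body": {
  "rows": [
    [[0,0,0,-0.025],[0,0,0,-0.05],[0,0,0,-0.075],[0,0,0,-0.1],[0,0,0,-0.1]]
  ]
}}

```text
time_s: 13.73
eef_pos: [522.6, 55.2, 145.8]
tool_rot: [-0.0, 0.593, 0.805, 0.001]
force: [-3.3, 4.9, 5.3]
grip_width: 31.0
grip_force: 50.4
```

```bash
python3 -c "
from h import *
go(522.8,54.6,144,1.3418)"
```

```text
t 13.73 pos [522.6  55.2 145.8] phi 1.8719 q [ 0.04 -0.11  1.62  0.    1.63 -0.26] F [-3.3  4.9  5.3] M [ 0.52  0.56 -0.74] w 31.0 gf 50.4
shift mm [-0.6 -0.   1.8] turn 0.5301 tilt [ 5.0e-04  1.9e-03 -1.0e+00]
```

Counter-clockwise gives steadily rising torque (0.74 N·m) from about 19°, which matches 15° of rock plus 4°. So counter-clockwise tightens and clockwise loosens. Unscrewing clockwise to about 118° from the start, rising with the thread.

{"method": "carry_out", "body": {
  "rows": [
    [[0,0,0,0.1],[0,0,0,0.2],[0,0,0,0.31],[0,0,0,0.42],[0,0,0,0.53],[0,0,0,0.64],[0,0,0,0.75],[0,0,-0.0002,0.86]]
  ]
}}

```text
time_s: 14.4
eef_pos: [523.3, 54.4, 145.8]
tool_rot: [0.0, 0.876, 0.482, 0.001]
force: [0.9, -0.0, 3.1]
grip_width: 31.0
grip_force: 50.1
```

{"method": "carry_out", "body": {
  "rows": [
    [[0,0,-0.0002,0.1],[0,0,-0.0005,0.2],[0,0,-0.0007,0.3],[0,0,-0.0009,0.4],[0,0,-0.0011,0.5],[0,0,-0.0014,0.6],[0,0,-0.0016,0.7],[0,0,-0.0018,0.8]]
  ]
}}

```text
time_s: 15.07
eef_pos: [523.6, 54.4, 147.1]
tool_rot: [0.0, 0.995, 0.103, 0.001]
force: [3.7, 1.1, 2.3]
grip_width: 31.3
grip_force: 49.8
```

```bash
python3 -c "
from h import *
go(522.8,54.6,144,1.3418)"
```

```text
t 15.07 pos [523.6  54.4 147.1] phi 0.2065 q [ 0.04 -0.1   1.61  0.    1.63  1.4 ] F [3.7 1.1 2.3] M [ 0.06 -0.65  0.03] w 31.3 gf 49.8
shift mm [-0.8 -0.3  3.1] turn -1.1353 tilt [ 2.7e-03  3.0e-04 -1.0e+00]
```

{"method": "carry_out", "body": {
  "rows": [
    [[0,0,-0.0002,0.1],[0,0,-0.0005,0.2],[0,0,-0.0007,0.3],[0,0,-0.0009,0.4],[0,0,-0.0011,0.5],[0,0,-0.0014,0.6],[0,0,-0.0016,0.7],[0,0,-0.0018,0.8]]
  ]
}}

```text
time_s: 15.73
eef_pos: [523.8, 53.7, 149.1]
tool_rot: [0.0, 0.956, -0.293, 0.002]
force: [2.8, -1.6, 1.3]
grip_width: 30.9
grip_force: 49.9
```

{"method": "carry_out", "body": {
  "rows": [
    [[0,0,-0.0001,0.05],[0,0,-0.0002,0.1],[0,0,-0.0003,0.14],[0,0,-0.0003,0.14]]
  ]
}}

```text
time_s: 16.07
eef_pos: [523.4, 53.8, 149.1]
tool_rot: [0.0, 0.934, -0.357, 0.001]
force: [2.8, -2.2, 2.6]
grip_width: 30.9
grip_force: 49.9
```

```bash
python3 -c "
from h import *
go(522.8,54.6,144,1.3418)"
```

```text
t 16.07 pos [523.4  53.8 149.1] phi -0.7309 q [ 0.04 -0.11  1.61 -0.    1.63  2.34] F [ 2.8 -2.2  2.6] M [-0.4  -0.39  0.06] w 30.9 gf 49.9
shift mm [-0.9 -0.2  5.1] turn -2.0727 tilt [ 1.8e-03 -9.0e-04 -1.0e+00]
```

{"method": "carry_out", "body": {
  "rows": [
    [[0,0,-0.001,0],[0,0,-0.002,0],[0,0,-0.003,0],[0,0,-0.004,0],[0,0,-0.004,0]]
  ]
}}

```text
time_s: 16.48
eef_pos: [522.6, 53.7, 151.4]
tool_rot: [0.001, 0.934, -0.357, -0.0]
force: [3.7, -3.8, -4.1]
grip_width: 31.2
grip_force: 49.9
```

{"method": "carry_out", "body": {
  "rows": [
    [[0,0,-0.001,0],[0,0,-0.002,0],[0,0,-0.003,0],[0,0,-0.003,0]]
  ]
}}

```text
time_s: 16.82
eef_pos: [522.5, 53.7, 154.3]
tool_rot: [0.001, 0.934, -0.357, -0.001]
force: [3.3, -4.7, -3.5]
grip_width: 30.8
grip_force: 49.9
```

```bash
python3 -c "
from h import *
go(522.8,54.6,144,1.3418)"
```

```text
t 16.82 pos [522.5  53.7 154.3] phi -0.73 q [ 0.04 -0.11  1.6  -0.    1.65  2.34] F [ 3.3 -4.7 -3.5] M [-0.71 -0.58 -0.03] w 30.8 gf 49.9
shift mm [-0.4 -0.9 10.3] turn -2.0718 tilt [-0.0017 -0.0014 -1.    ]
```

{"method": "carry_out", "body": {
  "rows": [
    [[0.001,0,-0.001,0],[0.0015,0,-0.003,0],[0.0015,0,-0.006,0],[0.0015,0,-0.009,0],[0.0015,0,-0.012,0],[0.0015,0,-0.012,0]]
  ]
}}

```text
time_s: 17.32
eef_pos: [524.1, 53.6, 168.9]
tool_rot: [-0.0, 0.934, -0.357, 0.001]
force: [0.6, 0.7, -1.0]
grip_width: 31.3
grip_force: 50.3
```

```bash
python3 - <<'E'
from h import *
go(522.8,54.6,144,1.3418)
p,d=arm.capture("scene"); c=cam("scene"); u,v=proj(c,[522,54,120]).astype(int)
cv2.imwrite("pics/s2.png",cv2.resize(p[v-60:v+60,u-80:u+80,::-1],None,fx=4,fy=4,interpolation=cv2.INTER_CUBIC))
E
```

```text
t 17.32 pos [524.1  53.6 168.9] phi -0.7307 q [ 0.04 -0.11  1.58  0.    1.67  2.34] F [ 0.6  0.7 -1. ] M [-0.    0.   -0.02] w 31.3 gf 50.3
shift mm [-1.7  0.2 24.9] turn -2.0725 tilt [ 1.5e-03  4.0e-04 -1.0e+00]
```

View pics/s2.png

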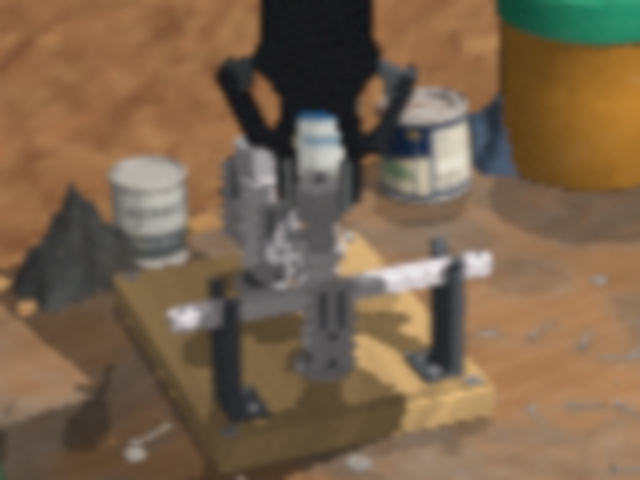

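The bar is still in the forks (175–490, 265–320), the pedal is upright, and forces are free. I'll raise the cap to about 90 mm over its seat.

{"method": "carry_out", "body": {
  "rows": [
    [[0,0,-0.006,0],[0,0,-0.018,0],[0,0,-0.032,0],[0,0,-0.046,0],[0,0,-0.058,0],[0,0,-0.066,0],[0,0,-0.07,0],[0,0,-0.07,0]]
  ]
}}

```text
time_s: 18.03
eef_pos: [524.3, 53.4, 239.3]
tool_rot: [-0.0, 0.934, -0.358, 0.001]
force: [-0.8, 0.3, -1.2]
grip_width: 30.7
grip_force: 50.3
```

{"method": "carry_out", "body": {
  "rows": [
    [[0,0,0,0],[0,0,0,0],[0,0,0,0],[0,0,0,0]]
  ]
}}

```text
time_s: 18.37
eef_pos: [523.6, 53.4, 236.7]
tool_rot: [0.0, 0.934, -0.358, -0.001]
force: [-0.2, 0.4, -0.7]
grip_width: 31.0
grip_force: 50.3
```

```bash
python3 - <<'E'
from h import *
go(522.8,54.6,239,1.3418)
for n in ("scene","wrist"):
    st=arm.state(); p,d=arm.capture(n); c=cam(n,st); P=cloud(c,d).reshape(-1,3)
    y=-.229; Rz=np.array([[np.cos(y),-np.sin(y)],[np.sin(y),np.cos(y)]]); S=P.copy(); S[:,:2]=(P[:,:2]-[522.8,54.8])@Rz
    r=np.hypot(S[:,0],S[:,1])
    h=S[(r<17)&(S[:,2]>85)]; print(n,"axis z hist",np.histogram(h[:,2],bins=np.arange(85,270,8)))
    for yy in (-95,-60,-30,30,60,95):
        b=S[(abs(S[:,0]+30)<12)&(abs(S[:,1]-yy)<6)&(S[:,2]>80)&(S[:,2]<125)]
        if len(b): print(" bar y",yy,len(b),"z95",np.percentile(b[:,2],90).round(1),"x",np.percentile(b[:,0],[5,95]).round(1))
    b=S[(abs(S[:,0]-135)<25)&(abs(S[:,1])<25)&(S[:,2]>130)&(S[:,2]<155)]; print(" spare",len(b),np.percentile(b[:,2],98) if len(b) else 0)
E
```

```text
t 18.37 pos [523.6  53.4 236.7] phi -0.7312 q [ 0.04 -0.11  1.46  0.    1.79  2.34] F [-0.2  0.4 -0.7] M [ 0.01 -0.02 -0.01] w 31.0 gf 50.3
shift mm [-1.4 -0.4 -2.3] turn -2.073 tilt [-0.0015 -0.     -1.    ]
scene axis z hist (array([ 1,  9, 19, 31, 34, 28, 10,  0,  0,  0,  0,  0,  0,  0,  0, 13, 27,
       30, 51,  3,  2,  0,  1]), array([ 85,  93, 101, 109, 117, 125, 133, 141, 149, 157, 165, 173, 181,
       189, 197, 205, 213, 221, 229, 237, 245, 253, 261, 269]))
 bar y -95 15 z95 105.4 x [-37.6 -23.9]
 bar y -60 25 z95 105.0 x [-38.7 -23.5]
 bar y -30 25 z95 105.3 x [-37.5 -24.8]
 bar y 30 29 z95 105.0 x [-38.9 -22.8]
 bar y 60 28 z95 105.0 x [-37.3 -20.5]
 bar y 95 27 z95 104.6 x [-38.7 -21. ]
 spare 85 145.5849414975476
wrist axis z hist (array([  37,    6,    0,  224,  395,  606,  119,    0,    0,    0,    0,
          0,    0,    0,    0,  148,  327,  381, 4261,  159,  342,   68,
          0]), array([ 85,  93, 101, 109, 117, 125, 133, 141, 149, 157, 165, 173, 181,
       189, 197, 205, 213, 221, 229, 237, 245, 253, 261, 269]))
 bar y -95 370 z95 103.9 x [-35.  -20.6]
 bar y -60 354 z95 103.9 x [-35.3 -20.5]
 bar y -30 335 z95 104.0 x [-35.2 -20.6]
 bar y 30 89 z95 103.3 x [-22.2 -20.4]
 bar y 60 79 z95 103.6 x [-24.1 -20.4]
 bar y 95 251 z95 104.0 x [-34.7 -20.6]
 spare 3177 144.32721047876404
```

```bash
python3 -c "
from station import arm
print(arm.job_done())"
```

```text
the job is handed in; nothing more can be done
None
```

The retaining bar lies seated in both forks. I unscrewed the cap clockwise, which makes it a left-hand thread (counter-clockwise came up against the stop), and it is held level about 9 cm above its seat. The spare cap is still on, and the job was handed in at about 18.5 s.

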